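# Twist a snug seed sample cup home in the meter

### The arm

A 6-joint arm with a two-finger parallel gripper is mounted at the origin on the work surface; the furniture and walls round the work are solid. World frame = base frame: x ahead of the robot, y to its left, z up, the work surface at z = 0. Lengths are in m, angles in degrees, forces in N, time in s.
With the tool pointing down it reaches from about 0.25 to 0.725 m from the base axis. Payload 9.7 kg.
Tool frame: the origin (TCP) lies midway between the tips of the shut fingers; the grasp point (between the pads) lies 19 mm behind it (grip_point_offset is the distance from the TCP to the grasp point, in m); y points along the fingers, z is the direction in which the jaws open and shut, and the axes are right-handed (so a half turn about y gives the same grasp; the last joint's range is limited). The gripper opens to 85 mm and grips with 20 to 120 N. Pads are 22 mm wide; open, the fingers measure 114 mm over their backs; the gripper's body (76 mm by 85 mm) begins 54 mm behind the grasp point. The pads swing forward as they close: fully open they stand 13 mm farther back than shut.
Start: joints at [-73.167, 4.979, 10.078, 95.1, 0, 90], TCP at [0.159, -0.526, 0.193] pointing down, gripper open.
Joint ranges: [-179.16, 179.16], [-48.56, 103.87], [-65.8, 70.77], [-126.05, 130.52], [-82.76, 87.17], [-180, 180]. Speed limits (degrees/s): [127.2, 127.2, 147.25, 180, 180, 180].

### API

Orientations are given as [roll, pitch, yaw] about the fixed x, y, z axes, in that order (R = Rz(yaw) Ry(pitch) Rx(roll)).
In Python, from workcell import get_obs, camera, job_done, grip_point_offset gives the robot as it stands.
- The arm moves only by the tool move_arm, never from a script. Its argument "deltas" is a list that holds one entry, the list of rows, each a list of 4 numbers: the shift along the tool's x, y, z in m, then the turn about the tool's y in degrees. A call has 1 to 5 rows; each row is the pose to reach, as a shift and turn from the pose commanded when the call began, along the tool's axes at that moment; what a row does not reach only later rows make up. A row lasts 1/10 s, in which the tool goes at most 50 mm and 8.59 degrees, less where a joint would pass 70% of its speed; a pose out of reach is approached as far as the arm can. A call with a gripper value outside its range is refused whole. "claw" is the finger opening in m, from 0 to 0.0854, set as the call begins (left out, the last holds). The fingers move at their own pace and stop on an object; "newtons" is the grip in N (left out, the last holds). Time passes only in rows, so rows that repeat a pose let the fingers close. It gives the time, the measured TCP pose, the force and the opening at its end, in the units of the state.
- get_obs(): the state, without advancing time (a new reading comes with each control period).
- camera(name): name is "side" or "top"; returns a dict with "color" (480x640x3 uint8, blue, green, red), "range_z" (480x640 float32, m along the optical axis (not along the pixel's ray), 0 where there is no reading), "fx", "fy", "cx", "cy" (pixels), "T" (4x4, takes a point from camera to world coordinates). Camera axes: x right, y down, z forward; pixel columns grow to the right and rows downward; lengths in m; the calibration is good to about 2 mm. A picture is of the moment at which its call begins.
- job_done(): hands the job in, once; it reports no verdict.
The state is a dict: "time": time; "q": joint angles; "qd": joint speeds; "joint_efforts": joint torques, N m; "ee_pos": TCP position; "tcp_rot": TCP orientation; "wrist_force": force on the tool from outside, world axes, zero at the start; "torque": the same for the moment, N m; "opening": finger opening in m.
Only numpy, scipy, OpenCV 4.12 (cv2) and the standard library are available. Lean on these libraries where they do the work, as an engineer would, in place of code of your own. Each camera call takes 0.05 s, during which the arm holds its last target. There are 200 camera calls.

### The job

Pick up the lidded steel sample cup, start it upright in the round well of the seed meter and work it down with a twisting motion under light pressure until it is fully home on the bottom of the well, then let go. Do not force it straight down: the well floats on a load cell that must never be pushed down to its overload limit (about 25 N). Leave the two petri dishes where they are.

Things in the scene. Friction and masses are not known exactly. Their poses are not given: they have to be found in the camera images.
- cup: loose lidded steel sample cup: upright cylinder, 44 mm diameter, 80 mm high (last 4 mm a 29 mm disc on the fixed lid), 0.1 to 0.2 kg; foot stepped in to 40 mm over the lowest 3 mm. Origin: centre of underside, z up the axis. A dark line 28 mm above the underside shows just over the well's rim when home. Grip the upper part: when home the lowest 26 mm are inside the well
- meter: seed meter fixed to the table (position and yaw vary): grey housing 150 x 124 mm, top 48 mm above the table, 51 mm at the dark display; the well rises from it. Origin: at table height under the well's axis; display and two buttons lie towards its own -x
- well_mouth (a point): centre of the round aluminium well's open mouth, in its rim plane, 76 mm above the table, z up. Well: 62 mm outside (three 11 mm studs stick out 10 mm), 49 mm inside, 26 mm deep. Three upright rounded spring pads in its wall, 120 degrees apart, from 24.5 to 2.5 mm above the floor, stand in to a 41 mm circle and grip the 44 mm cup
- well_floor (a point): centre of the well's flat floor, 26 mm below the mouth, 50 mm above the table; home = underside rests here. Straight down the snug cup needs more push than the load cell stands; while it is turned about its axis, either way, much less (to-and-fro strokes of about 1 rad per 4 mm of sinking work well). Its weight alone does not sink it
- well (a joint): how far the whole well is pressed down on its sprung load cell, m: about 0.000 unloaded, about 0.25 mm more for each N beyond the first 2 N; overload at 0.006 (about 25 N), hard stop at 0.008. It springs back up when released
- petri_0: clear petri dish, 60 mm wide and 12 mm high, loose on the table to the right of the cup; origin: centre of the underside. To be left alone
- petri_1: clear petri dish, 60 mm wide and 12 mm high, loose on the table in front of the meter; origin: centre of the underside. To be left alone

How it is judged (in metres and radians):
At the end, for the whole second after the job is handed in: the cup stands upright (within 0.08 rad) and still in the well, its underside within 2 mm of the well's floor and within 4 mm of its centre, the well sprung back up (pressed less than 2 mm) (z of cup in the frame of well_floor between -0.003 and 0.002 m and horizontal distance between cup and well_floor below 0.004 m and angle between cup's own z axis and vertical below 0.08 rad and linear speed of cup below 0.01 m/s and value of joint well below 0.002 m); the robot touches nothing.
It fails at once if the well is pushed down to its overload limit (6 mm, about 25 N) (value of joint well above 0.006 m).
It fails at once if a petri dish is moved more than 30 mm (distance of any of petri_0, petri_1 from where it was at the start of the episode above 0.03 m).
It also fails if it takes over 56 s, if anything falls off the work surface, if the arm or the gripper's body presses on something with over 40 N, if the wrist force passes 120 N, or if a joint passes its speed limit or range.

## Working session

There is one attempt and no reset: what is moved stays moved. The work goes in short steps, Python scripts to look and compute and a tool call to move; the robot and the scene stay as the last step left them, time stands still between calls to the robot, and variables do not carry over. Pictures are saved under pics/ and viewed, about 8 in all and at most 12, crops included, and the job is handed in when it is done.

Besides the shell and the picture viewer there is one more tool, called after "Request:" as name([rows], argument=value, ...), one row to a line, values as JSON. move_arm: Moves the arm, as the interface text tells. Its arguments: {"type":"object","properties":{"deltas":{"type":"array"},"claw":{"type":"number"},"newtons":{"type":"number"}},"required":["deltas"]}

```bash
mkdir -p pics; ls
python3 - <<'E'
from workcell import *
import cv2,numpy as np
print(get_obs(),grip_point_offset)
for n in("side","top"):
    c=camera(n);cv2.imwrite(f"pics/{n}0.png",c["color"]);np.savez(f"{n}0.npz",**c);print(n,c["fx"],c["fy"],c["cx"],c["cy"],c["T"].round(3).tolist())
E
```

```text
pics
{'time': 0.0, 'q': array([-7.31678052e+01,  5.01211791e+00,  1.00357383e+01,  9.51004220e+01,
       -2.09472429e-03,  8.99995303e+01]), 'qd': array([-0.03754117,  0.05462574,  0.0505913 ,  0.04994263, -0.01931044,
       -0.01793553]), 'joint_efforts': array([ 1.12151567e-03, -5.20392573e+01,  4.64800072e+01,  1.63774652e-02,
       -1.08613360e-04,  2.06911454e-05]), 'ee_pos': array([ 0.1591715 , -0.52617361,  0.19238485]), 'tcp_rot': array([-9.00768016e+01, -2.09409278e-03, -1.63167333e+02]), 'wrist_force': array([ 0.15002915,  0.32847475, -0.23909032]), 'torque': array([-0.04701599, -0.03970694, -0.06671796]), 'opening': 0.08564038532951611} 0.0187
side 489.56805946702707 489.56805946702707 307.16059851473636 242.00919782272155 [[-0.893, -0.225, 0.39, -0.026], [-0.449, 0.491, -0.746, 0.848], [-0.024, -0.841, -0.54, 0.68], [0.0, 0.0, 0.0, 1.0]]
top 561.2875518738166 561.2875518738166 330.76554544926665 245.8761769209168 [[0.013, -0.974, 0.228, 0.11], [-1.0, -0.012, 0.004, 0.004], [-0.001, -0.228, -0.974, 1.477], [0.0, 0.0, 0.0, 1.0]]
```

View pics/top0.png

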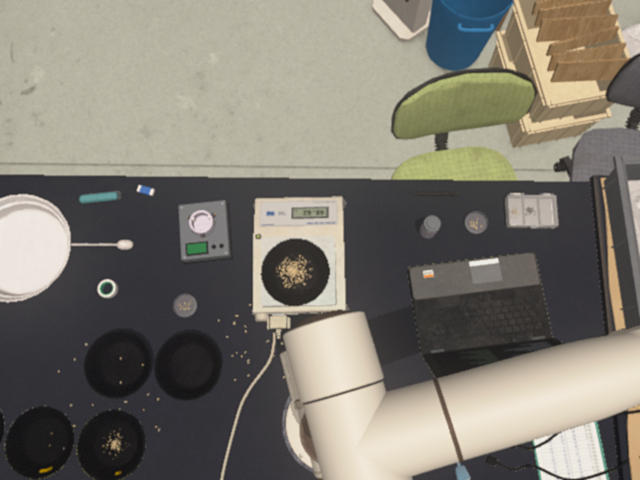

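View pics/side0.png

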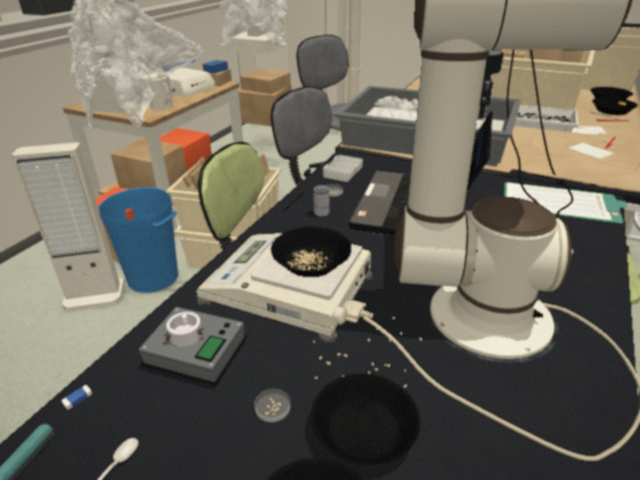

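The top view shows the cup at about (430,227), petri_0 at (476,222), the meter at (204,231) with its well at (201,221), and petri_1 at (185,305). In the side view the cup is at (321,200) and the well at (184,328). I'll zoom in on these.

```bash
cat > h.py <<'E'
import numpy as np,cv2
from workcell import *
def ray(c,u,v,z):
    T=c["T"];d=T[:3,:3]@np.array([(u-c["cx"])/c["fx"],(v-c["cy"])/c["fy"],1]);o=T[:3,3]
    return o+d*(z-o[2])/d[2]
def proj(c,p):
    q=c["T"][:3,:3].T@(np.array(p)-c["T"][:3,3]);return np.array([c["fx"]*q[0]/q[2]+c["cx"],c["fy"]*q[1]/q[2]+c["cy"]])
def crop(c,u,v,w=40,s=10):
    return cv2.resize(c["color"][v-w:v+w,u-w:u+w],None,fx=s*.5*40/w,fy=s*.5*40/w,interpolation=cv2.INTER_NEAREST)
E
python3 - <<'E'
from h import *
t=dict(np.load("top0.npz"));s=dict(np.load("side0.npz"))
a=np.hstack([crop(t,440,225,30,7.5),crop(t,204,228,30,7.5)]);b=np.hstack([crop(s,321,200,30,7.5),crop(s,188,335,30,7.5)])
im=np.vstack([a,b]);print(im.shape);cv2.imwrite("pics/c.png",im)
for c,u,v in((t,430,220),(t,430,227),(t,201,221),(s,321,190),(s,184,328)):
    z=c["range_z"][v,u];print(u,v,z,(c["T"]@[(u-c["cx"])/c["fx"]*z,(v-c["cy"])/c["fy"]*z,z,1]).round(3))
E
```

```text
(600, 600, 3)
430 220 1.4528495 [ 0.509 -0.246  0.077  1.   ]
430 227 1.4478344 [ 0.49  -0.246  0.078  1.   ]
201 221 1.4865128 [0.508 0.354 0.045 1.   ]
321 190 1.3325233 [ 0.492 -0.233  0.079  1.   ]
184 328 0.92586726 [0.507 0.342 0.049 1.   ]
```

View pics/c.png

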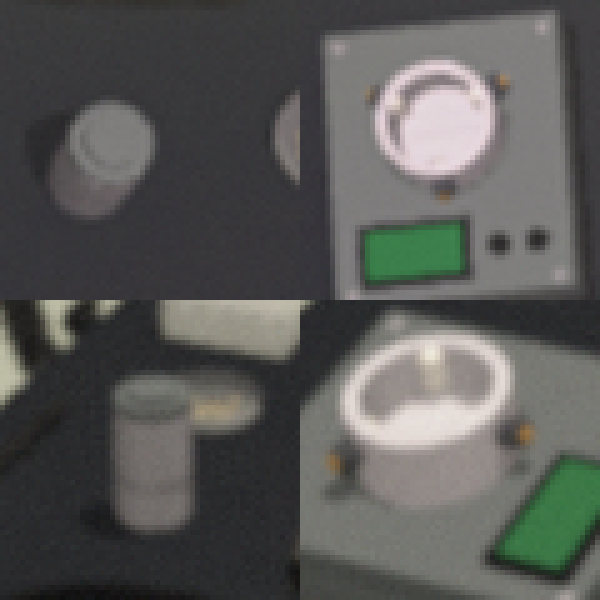

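Run:
```python
from h import *
t=dict(np.load("top0.npz"));s=dict(np.load("side0.npz"))
print("cup",ray(t,431.9,222.7,.077),ray(s,320.7,189.1,.077))
print("well",ray(t,200.7,221.7,.076),ray(s,182.9,322.5,.076))
print("petri0",ray(t,476,222,.012),"petri1",ray(t,185,305,.012))
# meter corner screws
a=ray(t,174+37/5,198+47/5,.048);b=ray(t,174+243/5,198+25/5,.048);print(a,b)
# outline of bright rim by mask
for c,(u,v) in((t,(201,222)),(s,(183,323))):
    g=c["color"].min(2);m=np.zeros_like(g);m[v-22:v+22,u-22:u+22]=(g[v-22:v+22,u-22:u+22]>185)*255
    k=max(cv2.findContours(m,0,1)[0],key=cv2.contourArea);e=cv2.fitEllipse(cv2.convexHull(k));print(e,ray(c,*e[0],.076))
from scipy.spatial.transform import Rotation as R
o=get_obs();print(R.from_euler("xyz",o["tcp_rot"],degrees=True).as_matrix().round(3))
```

```text
cup [ 0.50183722 -0.25099403  0.077     ] [ 0.49643143 -0.24095655  0.077     ]
well [0.49720345 0.34731326 0.076     ] [0.49501429 0.35230057 0.076     ]
petri0 [ 0.52353566 -0.38223126  0.012     ] petri1 [0.28847702 0.38920465 0.012     ]
[0.54369606 0.40805361 0.048     ] [0.55730202 0.29925476 0.048     ]
((200.47093200683594, 221.1536865234375), (21.818023681640625, 22.942323684692383), 61.136024475097656) [0.49866284 0.34800312 0.076     ]
((182.8678436279297, 322.7750549316406), (20.771196365356445, 33.3851203918457), 76.78598022460938) [0.49458887 0.35292206 0.076     ]
[[-0.957 -0.     0.29 ]
 [-0.29   0.001 -0.957]
 [ 0.    -1.    -0.001]]
```

Run:
```python
from h import *
t=dict(np.load("top0.npz"));s=dict(np.load("side0.npz"))
P=[]
for c in(t,s):
    v,u=np.mgrid[:480,:640];z=c["range_z"];p=np.stack([(u-c["cx"])/c["fx"]*z,(v-c["cy"])/c["fy"]*z,z,z*0+1],-1)@c["T"].T
    P.append(p[z>0])
for p in P:
  for x in np.arange(.1,.65,.05):
    print("%.2f"%x,[ "%.2f"%(p[(abs(p[:,0]-x)<.025)&(abs(p[:,1]-y)<.025)][:,2].max(initial=-1)) for y in np.arange(-.65,.5,.05)])
print("base",ray(t,428,231,0),ray(s,291+31-.5,170+215/5-.5,0))
```

```text
0.10 ['-1.00', '-1.00', '-1.00', '-1.00', '0.67', '0.70', '0.69', '0.69', '0.68', '0.67', '0.66', '0.65', '0.65', '0.65', '0.64', '0.22', '0.01', '0.02', '0.01', '0.04', '0.02', '0.04', '0.05']
0.15 ['-1.00', '-1.00', '-1.00', '-1.00', '0.68', '0.70', '0.69', '0.68', '0.67', '0.64', '0.01', '0.01', '0.65', '0.65', '0.65', '0.61', '0.02', '0.01', '0.01', '0.04', '0.01', '0.02', '0.05']
0.20 ['0.01', '0.01', '0.10', '0.54', '0.68', '0.67', '0.08', '0.07', '0.04', '0.03', '0.01', '0.01', '0.64', '0.65', '0.65', '0.59', '0.04', '0.01', '0.01', '0.05', '0.05', '0.04', '0.04']
0.25 ['0.01', '0.01', '0.03', '0.04', '0.04', '0.04', '0.04', '0.04', '0.04', '0.03', '0.01', '0.01', '-1.00', '0.07', '0.07', '0.07', '0.07', '0.08', '0.01', '0.01', '0.01', '0.01', '0.01']
0.30 ['0.01', '0.01', '0.03', '0.04', '0.04', '0.04', '0.04', '0.04', '0.04', '0.04', '0.01', '0.01', '0.07', '0.13', '0.14', '0.13', '0.14', '0.09', '0.01', '0.01', '0.02', '0.02', '0.01']
0.35 ['0.01', '0.01', '0.03', '0.04', '0.04', '0.04', '0.04', '0.04', '0.04', '0.03', '0.01', '0.01', '0.07', '0.13', '0.13', '0.12', '0.13',
[... 2509 characters left out ...]
0.09', '0.00', '0.05', '0.08', '0.05', '0.00']
0.50 ['0.00', '0.03', '0.03', '0.03', '0.03', '0.01', '0.01', '0.00', '0.08', '0.07', '0.00', '-1.00', '-1.00', '0.06', '0.06', '0.07', '0.06', '0.06', '0.00', '0.08', '0.08', '0.08', '0.00']
0.55 ['0.00', '0.03', '0.03', '0.03', '0.03', '0.01', '0.00', '0.00', '0.00', '0.00', '0.00', '0.00', '-1.00', '0.05', '0.05', '0.05', '0.05', '0.05', '0.01', '0.05', '0.07', '0.05', '0.00']
0.60 ['0.00', '0.03', '0.03', '0.03', '0.03', '0.00', '0.01', '0.01', '0.01', '0.01', '0.00', '0.00', '0.00', '0.04', '0.03', '0.00', '0.03', '0.03', '0.00', '0.00', '0.00', '0.00', '0.00']
base [ 0.49987469 -0.25378226  0.        ] [ 0.49776301 -0.24747627  0.        ]
```

Request:
move_arm([
  [[-0.04,-0.02,-0.016,3.4],[-0.08,-0.03,-0.033,6.7],[-0.12,-0.03,-0.05,10],[-0.16,-0.03,-0.066,13.4],[-0.2,-0.03,-0.083,16.8]],
], claw=0.0854, newtons=40)

```text
time: 0.6
ee_pos: [0.3277, -0.3878, 0.2229]
tcp_rot: [-90.0, -0.0, 179.9]
wrist_force: [0.5, -1.1, -1.1]
opening: 0.0854
```

Request:
move_arm([
  [[-0.035,0.005,-0.028,0],[-0.07,0.015,-0.056,0],[-0.105,0.03,-0.083,0],[-0.14,0.05,-0.111,0],[-0.172,0.07,-0.139,0]],
])

```text
time: 1.1
ee_pos: [0.4999, -0.2485, 0.1521]
tcp_rot: [-90.0, -0.0, -180.0]
wrist_force: [0.6, -0.9, 1.3]
opening: 0.0856
```

Run:
```python
from h import *
o=get_obs();print(o["ee_pos"],o["tcp_rot"],o["q"])
t=camera("top");s=camera("side")
for n,c in(("top",t),("side",s)):
    print(n,proj(c,o["ee_pos"]))
cv2.imwrite("pics/d.png",np.hstack([crop(t,432,215,40,8),crop(s,321,185,40,8)]))
```

```text
[ 0.49990499 -0.24847176  0.15209879] [-9.00010221e+01 -3.42243331e-03 -1.79955268e+02] [-2.64287672e+01  5.44652487e+00  6.03156697e+00  9.05885613e+01
 -6.10727218e-04  1.53526501e+02]
top [436.23690946 215.24679398]
side [320.48276955 162.41201173]
```

View pics/d.png

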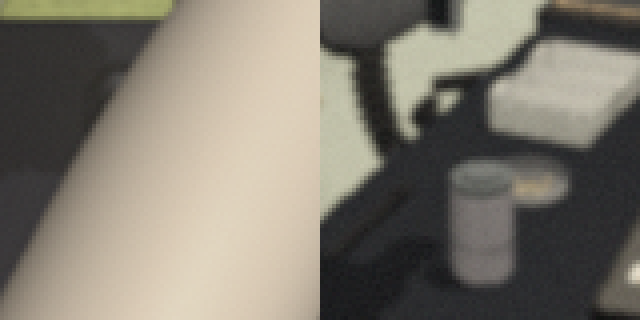

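The top view is blocked by the arm. The side crop shows the cup, but no gripper where the tool centre should project, at about (320,162). I'll look at the full side image.

Run:
```python
from h import *
s=camera("side");cv2.imwrite("pics/e.png",s["color"])
```

```text
(no output)
```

View pics/e.png

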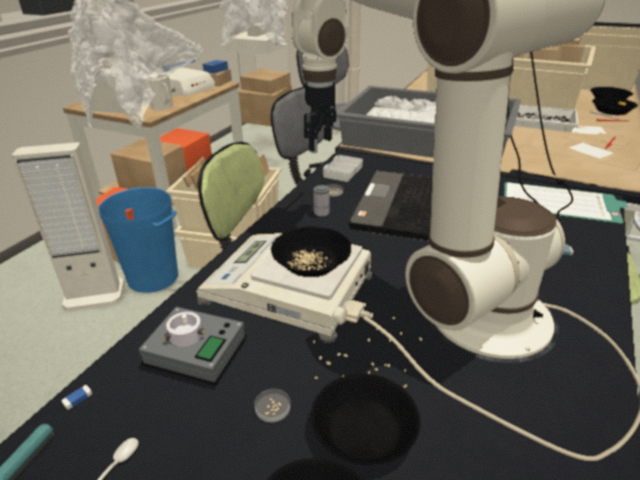

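The gripper hangs at about (320,125), in line with the cup at u≈321. I'll come down to just above the lid and check its depth and height.

Request:
move_arm([
  [[0,0.03,0,0],[0,0.05,0,0],[0,0.05,0,0]],
])

```text
time: 1.55
ee_pos: [0.4967, -0.2501, 0.1008]
tcp_rot: [-90.1, -0.2, 180.0]
wrist_force: [-0.6, 0.2, -0.3]
opening: 0.0855
```

Run:
```python
from h import *
o=get_obs();s=camera("side")
for p in([.5,-.2485,.1021],[.5,-.2485+.045,.115],[.5,-.2485-.045,.115]):print(proj(s,p))
cv2.imwrite("pics/f.png",crop(s,321,180,40,14))
```

```text
[320.62160355 179.4414494 ]
[313.28132097 181.74156036]
[327.51733634 168.80859573]
```

View pics/f.png

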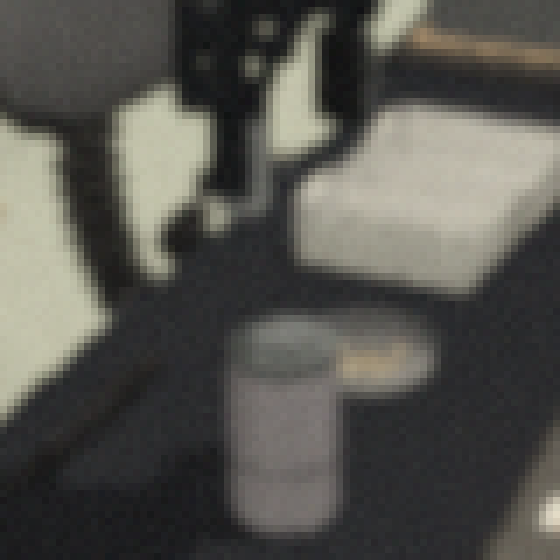

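Run:
```python
from h import *
o=get_obs();print(o["ee_pos"]);s=camera("side");c=s
v,u=np.mgrid[:480,:640];z=c["range_z"];p=(np.stack([(u-c["cx"])/c["fx"]*z,(v-c["cy"])/c["fy"]*z,z,z*0+1],-1)@c["T"].T)[...,:3]
m=(z>0)&(abs(p[...,0]-.5)<.06)&(abs(p[...,1]+.25)<.09)&(p[...,2]>.012)&(p[...,2]<.2)
q=p[m]
for h in np.arange(.01,.2,.01):
    k=q[(q[:,2]>=h)&(q[:,2]<h+.01)]
    for a,b in((-.33,-.27),(-.27,-.225),(-.225,-.17)):
        j=k[(k[:,1]>a)&(k[:,1]<b)]
        if len(j):print("%.2f"%h,(a,b),len(j),np.percentile(j[:,0],[2,50,98]).round(3),np.percentile(j[:,1],[2,50,98]).round(3))
```

```text
[ 0.49744613 -0.25038665  0.10275033]
0.01 (-0.27, -0.225) 34 [0.476 0.488 0.516] [-0.251 -0.233 -0.226]
0.01 (-0.225, -0.17) 3 [0.497 0.497 0.497] [-0.224 -0.224 -0.224]
0.02 (-0.27, -0.225) 47 [0.476 0.488 0.511] [-0.252 -0.232 -0.226]
0.02 (-0.225, -0.17) 3 [0.491 0.498 0.5  ] [-0.225 -0.224 -0.223]
0.03 (-0.27, -0.225) 55 [0.476 0.49  0.515] [-0.251 -0.231 -0.226]
0.04 (-0.27, -0.225) 45 [0.476 0.487 0.513] [-0.255 -0.232 -0.225]
0.05 (-0.27, -0.225) 57 [0.476 0.49  0.514] [-0.253 -0.233 -0.225]
0.06 (-0.27, -0.225) 50 [0.477 0.49  0.514] [-0.254 -0.232 -0.226]
0.06 (-0.225, -0.17) 1 [0.503 0.503 0.503] [-0.224 -0.224 -0.224]
0.07 (-0.27, -0.225) 98 [0.476 0.494 0.516] [-0.259 -0.241 -0.226]
0.08 (-0.27, -0.225) 3 [0.484 0.495 0.506] [-0.253 -0.251 -0.247]
0.15 (-0.33, -0.27) 21 [0.485 0.495 0.505] [-0.298 -0.294 -0.289]
0.15 (-0.225, -0.17) 16 [0.483 0.491 0.504] [-0.209 -0.201 -0.195]
0.16 (-0.33, -0.27) 24 [0.482 0.493 0.505] [-0.296 -0.292 -0.288]
0.16 (-0.225, -0.17) 34 [0.483 0.489 0.501] [-0.207 -0.196 -0.192]
0.17 (-0.33, -0.27) 30 [0.483 0.494 0.504] [-0.297 -0.292 -0.287]
0.17 (-0.225, -0.17) 31 [0.482 0.49  0.501] [-0.206 -0.196 -0.192]
0.18 (-0.33, -0.27) 33 [0.482 0.493 0.506] [-0.302 -0.293 -0.289]
0.18 (-0.225, -0.17) 32 [0.482 0.488 0.501] [-0.207 -0.196 -0.19 ]
0.19 (-0.33, -0.27) 26 [0.482 0.489 0.504] [-0.317 -0.295 -0.29 ]
0.19 (-0.225, -0.17) 18 [0.482 0.485 0.498] [-0.21  -0.196 -0.177]
```

Run:
```python
from h import *
s=camera("side");s0=dict(np.load("side0.npz"))
d=np.abs(s["color"].astype(int)-s0["color"]).max(2)
for v in range(158,190,2):print(v,"".join("#" if x>25 else "+" if x>12 else "." for x in d[v,300:345]),"".join("0" if a==0 else "#" if abs(a-b)>.03 else "." for a,b in zip(s["range_z"][v,300:345],s0["range_z"][v,300:345])))
```

```text
158 ..........##########......................... .....#..#..#########.....##.................0
160 ..........##########+........................ .#.....#.#.##########..#.....................
162 ..........##########+........................ #.#........#########...#....#................
164 ...........####+###+......................... ...#.......#########.........................
166 ................####......................... ...........#########.........#...............
168 ..............#++##+......................... .....#.#...########..........................
170 ..............+..++.......................... .#....#...#...............0..................
172 ............................................. ...#......##.................................
174 ............................................. ...#.#.#.....................................
176 ............................................. .............................................
178 ............................................. ....#........................................
180 ............................................. .............................................
182 ............................................. .............................................
184 ............................................. .............................................
186 ...............++++.......................... .............................................
188 .............+##+............................ .................#..................#........
```

Request:
move_arm([
  [[0,0,0,0],[0,0,0,0],[0,0,0,0],[0,0,0,0],[0,0,0,0]],
], claw=0)

```text
time: 2.2
ee_pos: [0.4986, -0.25, 0.1032]
tcp_rot: [-90.0, 0.0, -180.0]
wrist_force: [0.2, -0.4, 0.5]
opening: 0.0123
```

Run:
```python
from h import *
o=get_obs();print(o["ee_pos"],o["opening"],o["q"]);c=s=camera("side");print(proj(s,o["ee_pos"]))
v,u=np.mgrid[:480,:640];z=c["range_z"];p=(np.stack([(u-c["cx"])/c["fx"]*z,(v-c["cy"])/c["fy"]*z,z,z*0+1],-1)@c["T"].T)[...,:3]
m=(z>0)&(abs(p[...,0]-.5)<.06)&(abs(p[...,1]+.25)<.09)&(p[...,2]>.085)&(p[...,2]<.2)
q=p[m]
for h in np.arange(.08,.2,.01):
    j=q[(q[:,2]>=h)&(q[:,2]<h+.01)]
    if len(j):print("%.2f"%h,len(j),np.percentile(j[:,0],[2,50,98]).round(3),np.percentile(j[:,1],[2,50,98]).round(3))
cv2.imwrite("pics/g.png",crop(s,321,165,50,10))
```

```text
[ 0.49864434 -0.24996677  0.10318872] 0.012269859529880196 [-2.66238570e+01  5.15340993e+00  3.23167494e-01  8.51626379e+01
 -7.19531271e-04  1.53340077e+02]
[321.29807358 178.9518565 ]
0.13 3 [0.491 0.5   0.504] [-0.241 -0.239 -0.238]
0.14 31 [0.484 0.489 0.503] [-0.259 -0.236 -0.229]
0.15 39 [0.484 0.49  0.502] [-0.258 -0.233 -0.226]
0.16 37 [0.483 0.489 0.502] [-0.259 -0.234 -0.227]
0.17 39 [0.484 0.49  0.501] [-0.268 -0.239 -0.227]
0.18 45 [0.482 0.487 0.507] [-0.281 -0.232 -0.211]
0.19 70 [0.482 0.485 0.506] [-0.29  -0.229 -0.205]
```

View pics/g.png

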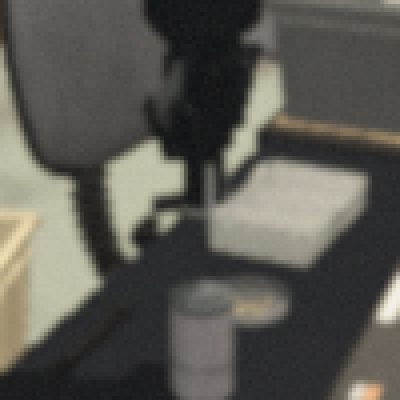

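In camera depth the shut fingertips end at z≈0.138, while the reported TCP is 0.103. Either the reported tool point is about 35 mm too low or the fingers are shorter than stated. Laterally, the gripper and cup agree to about 2 mm. I'll open, go down in stages and re-measure.

Request:
move_arm([
  [[0,0,0,0],[0,0,0,0],[0,0,0,0],[0,0,0,0],[0,0,0,0]],
], claw=0.0854)

```text
time: 2.75
ee_pos: [0.4986, -0.25, 0.1031]
tcp_rot: [-90.0, -0.0, -180.0]
wrist_force: [0.8, 0.9, 0.3]
opening: 0.0767
```

Request:
move_arm([
  [[0,0.02,0,0],[0,0.04,0,0],[0,0.053,0,0],[0,0.053,0,0]],
])

```text
time: 3.15
ee_pos: [0.4975, -0.2494, 0.0482]
tcp_rot: [-90.1, -0.2, -180.0]
wrist_force: [-0.4, 0.6, -0.4]
opening: 0.085
```

```bash
cat >> h.py <<'E'
def pts(c):
    v,u=np.mgrid[:480,:640];z=c["range_z"];return (np.stack([(u-c["cx"])/c["fx"]*z,(v-c["cy"])/c["fy"]*z,z,z*0+1],-1)@c["T"].T)[...,:3]
E
python3 - <<'E'
from h import *
o=get_obs();print(o["ee_pos"],o["opening"],o["wrist_force"]);c=s=camera("side");s0=dict(np.load("side0.npz"))
p=pts(c);m=(s0["range_z"]-c["range_z"]>.02)&(c["range_z"]>0)&(abs(p[...,0]-.5)<.06)&(abs(p[...,1]+.25)<.09)&(p[...,2]<.2)
q=p[m]
for h in np.arange(.03,.15,.01):
  for a,b in((-.33,-.247),(-.247,-.17)):
    j=q[(q[:,2]>=h)&(q[:,2]<h+.01)];j=j[(j[:,1]>a)&(j[:,1]<b)]
    if len(j):print("%.2f"%h,len(j),np.percentile(j[:,0],[2,50,98]).round(3),np.percentile(j[:,1],[2,50,98]).round(3))
cv2.imwrite("pics/i.png",crop(s,321,180,40,14))
E
```

```text
[ 0.49751822 -0.24943125  0.04816427] 0.0850258198953123 [-0.41004297  0.63069303 -0.4363909 ]
0.09 7 [0.486 0.493 0.503] [-0.296 -0.291 -0.288]
0.09 5 [0.487 0.497 0.502] [-0.201 -0.2   -0.197]
0.10 24 [0.484 0.493 0.506] [-0.298 -0.292 -0.288]
0.10 23 [0.483 0.49  0.503] [-0.205 -0.197 -0.191]
0.11 31 [0.483 0.492 0.506] [-0.298 -0.293 -0.286]
0.11 30 [0.483 0.489 0.503] [-0.207 -0.195 -0.19 ]
0.12 23 [0.483 0.496 0.504] [-0.296 -0.292 -0.287]
0.12 32 [0.482 0.489 0.501] [-0.206 -0.195 -0.19 ]
0.13 28 [0.483 0.492 0.504] [-0.3   -0.292 -0.289]
0.13 18 [0.483 0.488 0.5  ] [-0.206 -0.195 -0.19 ]
0.14 23 [0.482 0.484 0.497] [-0.319 -0.297 -0.286]
0.14 36 [0.481 0.485 0.505] [-0.209 -0.179 -0.173]
```

View pics/i.png

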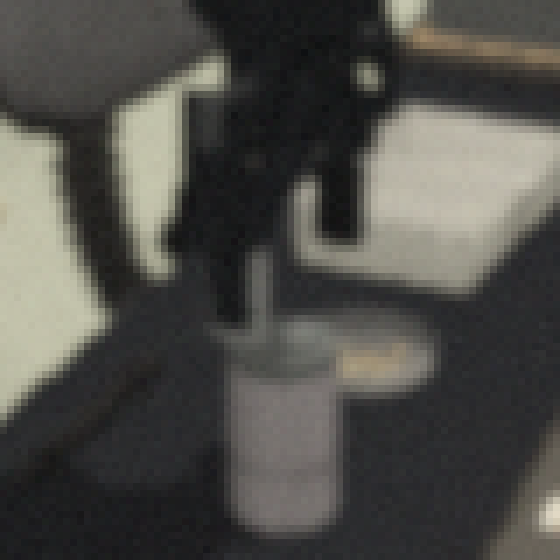

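The picture shows the open fingertips just above the lid. Camera depth puts them at z≈0.095 with TCP 0.048, so the tool point's z offset is confirmed. I'll go down another 46 mm and close.

Request:
move_arm([
  [[0,0.015,0,0],[0,0.03,0,0],[0,0.046,0,0],[0,0.046,0,0]],
])

```text
time: 3.6
ee_pos: [0.4971, -0.2492, 0.0012]
tcp_rot: [-90.1, -0.2, -180.0]
wrist_force: [-0.5, -0.4, -0.5]
opening: 0.0855
```

Request:
move_arm([
  [[0,0,0,0],[0,0,0,0],[0,0,0,0],[0,0,0,0],[0,0,0,0]],
], claw=0.02, newtons=40)

```text
time: 4.1
ee_pos: [0.4991, -0.2502, 0.005]
tcp_rot: [-90.0, 0.1, -180.0]
wrist_force: [-0.4, 1.1, 6.5]
opening: 0.0429
```

Request:
move_arm([
  [[0,-0.02,0,0],[0,-0.06,0,0],[0,-0.1,0,0],[0,-0.15,0,0],[0,-0.2,0,0]],
])

```text
time: 4.6
ee_pos: [0.4981, -0.2497, 0.2056]
tcp_rot: [-90.0, -0.0, -180.0]
wrist_force: [1.5, -0.2, -0.8]
opening: 0.043
```

Run:
```python
from h import *
o=get_obs();print(o["ee_pos"],o["opening"],o["wrist_force"],o["q"]);c=s=camera("side");s0=dict(np.load("side0.npz"))
p=pts(c);m=(abs(p[...,0]-.5)<.06)&(abs(p[...,1]+.25)<.09)&(p[...,2]<.35)&(p[...,2]>.02)&(c["range_z"]>0)
q=p[m]
for h in np.arange(.02,.35,.02):
    j=q[(q[:,2]>=h)&(q[:,2]<h+.02)]
    if len(j):print("%.2f"%h,len(j),j[:,2].min().round(3),np.percentile(j[:,0],[2,50,98]).round(3),np.percentile(j[:,1],[2,50,98]).round(3))
```

```text
[ 0.49807791 -0.24969553  0.20558785] 0.04298963808100049 [ 1.515533   -0.17345865 -0.76566788] [-2.66254720e+01  6.32499841e+00  1.29311336e+01  9.66455893e+01
  5.20150487e-05  1.53342590e+02]
0.18 4 0.198 [0.479 0.491 0.51 ] [-0.251 -0.236 -0.23 ]
0.20 120 0.2 [0.475 0.489 0.515] [-0.25  -0.232 -0.225]
0.22 130 0.22 [0.476 0.488 0.514] [-0.252 -0.23  -0.225]
0.24 119 0.24 [0.475 0.485 0.514] [-0.275 -0.233 -0.214]
0.26 170 0.26 [0.476 0.487 0.513] [-0.277 -0.235 -0.212]
0.28 155 0.28 [0.482 0.488 0.507] [-0.297 -0.221 -0.193]
0.30 189 0.3 [0.478 0.485 0.506] [-0.305 -0.222 -0.187]
0.32 239 0.32 [0.476 0.485 0.506] [-0.31  -0.225 -0.181]
0.34 156 0.34 [0.475 0.485 0.504] [-0.309 -0.225 -0.18 ]
```

Request:
move_arm([
  [[0,0,-0.035,-8],[0,0,-0.08,-16],[0,0,-0.125,-24],[0,0,-0.17,-32],[0,0,-0.215,-40]],
])

```text
time: 5.15
ee_pos: [0.4981, -0.0334, 0.2039]
tcp_rot: [-90.0, 0.0, -139.7]
wrist_force: [1.7, -0.0, -0.7]
opening: 0.0428
```

Request:
move_arm([
  [[-0.026,0,-0.031,-8],[-0.052,0,-0.062,-16],[-0.078,0,-0.093,-24],[-0.104,0,-0.124,-32],[-0.13,0,-0.155,-40]],
])

```text
time: 5.65
ee_pos: [0.498, 0.169, 0.2039]
tcp_rot: [-90.0, -0.0, -99.6]
wrist_force: [0.6, 0.7, -1.2]
opening: 0.0434
```

Request:
move_arm([
  [[-0.045,0,-0.008,-3],[-0.09,0,-0.016,-6],[-0.135,0,-0.024,-10],[-0.172,0,-0.03,-10],[-0.172,0,-0.03,-10]],
])

```text
time: 6.15
ee_pos: [0.4977, 0.3459, 0.2023]
tcp_rot: [-90.1, -0.0, -89.7]
wrist_force: [-0.0, -0.4, -2.0]
opening: 0.043
```

Request:
move_arm([
  [[-0.004,0.035,0,0],[-0.004,0.07,0,0],[-0.004,0.1,0,0],[-0.004,0.1,0,0],[-0.004,0.1,0,0]],
])

```text
time: 6.65
ee_pos: [0.4984, 0.3455, 0.1047]
tcp_rot: [-90.0, -0.0, -90.0]
wrist_force: [0.0, -0.1, 0.5]
opening: 0.0429
```

Run:
```python
from h import *
o=get_obs();print(o["ee_pos"],o["opening"],o["wrist_force"],o["q"]);c=s=camera("side");t=camera("top")
p=pts(c);m=(abs(p[...,0]-.5)<.06)&(abs(p[...,1]-.35)<.06)&(p[...,2]<.2)&(p[...,2]>.05)&(c["range_z"]>0)
q=p[m]
for h in np.arange(.05,.2,.01):
    j=q[(q[:,2]>=h)&(q[:,2]<h+.01)]
    if len(j):print("%.2f"%h,len(j),np.percentile(j[:,0],[2,50,98]).round(3),np.percentile(j[:,1],[2,50,98]).round(3))
np.savez("s1.npz",**c)
cv2.imwrite("pics/j.png",np.hstack([crop(s,183,310,40,10),crop(t,201,215,40,10)]))
```

```text
[0.49841332 0.34545685 0.10467514] 0.042856485269572586 [ 0.02662044 -0.08527071  0.47598819] [ 3.47277835e+01  1.19007831e+01  8.04204989e+00  8.61726629e+01
 -2.70680432e-03  1.24716049e+02]
0.05 227 [0.442 0.492 0.521] [0.326 0.355 0.382]
0.06 281 [0.456 0.488 0.521] [0.326 0.36  0.387]
0.07 225 [0.466 0.484 0.524] [0.323 0.362 0.381]
0.09 10 [0.475 0.485 0.493] [0.347 0.365 0.369]
0.10 101 [0.473 0.479 0.505] [0.338 0.363 0.371]
0.11 113 [0.473 0.481 0.505] [0.338 0.364 0.371]
0.12 111 [0.473 0.48  0.506] [0.338 0.363 0.371]
0.13 105 [0.473 0.481 0.506] [0.343 0.365 0.37 ]
0.14 111 [0.467 0.482 0.522] [0.343 0.364 0.371]
0.15 151 [0.46  0.479 0.523] [0.342 0.358 0.37 ]
0.16 165 [0.46  0.479 0.528] [0.342 0.358 0.371]
0.17 351 [0.461 0.495 0.523] [0.336 0.355 0.37 ]
0.18 103 [0.451 0.519 0.54 ] [0.336 0.354 0.36 ]
0.19 255 [0.442 0.473 0.549] [0.337 0.355 0.359]
```

View pics/j.png

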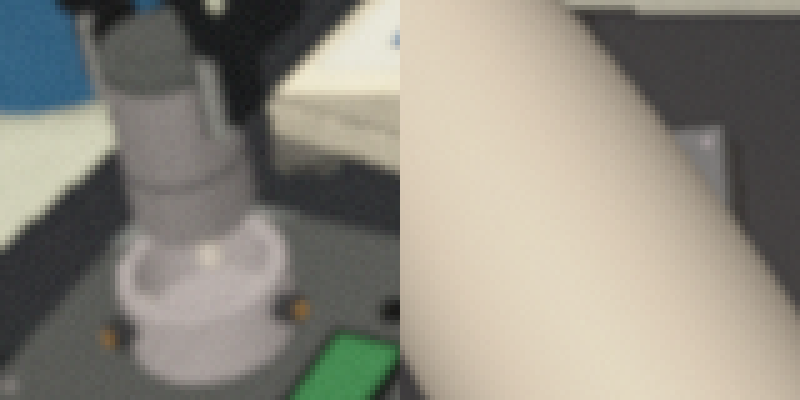

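The side view shows the cup upright, just above the rim. The top view is blocked again. I'll fit circles of known radius to the cup wall and the well wall in the same depth image to get the relative offset.

```bash
cat >> h.py <<'E'
from scipy.optimize import least_squares
def fit(q,r,x0):
    f=lambda a:np.hypot(q[:,0]-a[0],q[:,1]-a[1])-r
    return least_squares(f,x0,loss="soft_l1",f_scale=.001).x
def sel(p,x,y,rlo,rhi,a,b):
    d=np.hypot(p[...,0]-x,p[...,1]-y);return p[(d>rlo)&(d<rhi)&(p[...,2]>a)&(p[...,2]<b)]
E
python3 - <<'E'
from h import *
c=dict(np.load("s1.npz"));p=pts(c);s0=dict(np.load("side0.npz"));p0=pts(s0)
for a,b in((.105,.12),(.12,.138),(.102,.138)):
    q=sel(p,.495,.348,0,.03,a,b);q=q[q[:,1]>.335];r=fit(q,.022,[.495,.348]);print("cup",len(q),r)
for P in(p,p0):
  for a,b in((.053,.062),(.06,.072),(.053,.072)):
    q=sel(P,.495,.350,.024,.037,a,b);q=q[(q[:,1]>.35)|(q[:,0]<.48)];r=fit(q,.031,[.495,.35]);print("well",len(q),r)
# outline: rim edges by silhouettes; axis columns
for n,pt in(("cup",[.4984,.3455]),):
    print([proj(c,[*pt,z]).round(1) for z in(.10,.127,.076)])
E
```

```text
cup 171 [0.49576854 0.34780652]
cup 193 [0.49599793 0.34783502]
cup 390 [0.49584062 0.34783605]
well 127 [0.49575515 0.34990234]
well 229 [0.49568673 0.34998121]
well 320 [0.49579716 0.3500015 ]
well 134 [0.49612258 0.35027403]
well 231 [0.49582415 0.3501817 ]
well 328 [0.49597118 0.35023646]
[array([181.7, 309.8]), array([179.2, 298.2]), array([183.8, 319.7])]
```

The cup needs +2.2 mm in y and nothing in x. I'll correct that and come down to just above the rim.

Request:
move_arm([
  [[-0.002,0.01,0,0],[-0.002,0.02,0,0],[-0.002,0.02,0,0],[-0.002,0.02,0,0]],
])

```text
time: 7.15
ee_pos: [0.4982, 0.3478, 0.0837]
tcp_rot: [-90.0, -0.0, -90.0]
wrist_force: [0.3, 0.2, -0.6]
opening: 0.0433
```

```bash
cat > chk.py <<'E'
from h import *
o=get_obs();c=camera("side");p=pts(c);z=o["ee_pos"][2]
q=sel(p,.496,.349,0,.03,z+.002,z+.033);q=q[q[:,1]>.335];r=fit(q,.022,[.496,.349])
w=sel(p,.496,.350,.024,.037,.053,.072);w=w[(w[:,1]>.35)|(w[:,0]<.48)]
b=p[(abs(p[...,0]-.49)<.012)&(p[...,1]>.36)&(p[...,1]<.372)]
print("t",o["time"],o["ee_pos"].round(4),o["tcp_rot"].round(1),"F",o["wrist_force"].round(1),"cup",r.round(4),"well",fit(w,.031,[.496,.35]).round(4),"open",round(o["opening"],4))
E
python3 chk.py
```

```text
t 7.15 [0.4982 0.3478 0.0837] [-90.  -0. -90.] F [ 0.3  0.2 -0.6] cup [0.4956 0.3502] well [0.4963 0.3503] open 0.0433
```

Request:
move_arm([
  [[0,0.002,0,0],[0,0.004,0,0],[0,0.006,0,0],[0,0.006,0,0],[0,0.006,0,0]],
])

```text
time: 7.7
ee_pos: [0.4985, 0.3479, 0.078]
tcp_rot: [-90.0, -0.0, -90.0]
wrist_force: [-0.4, 0.0, -0.8]
opening: 0.0433
```

Request:
move_arm([
  [[0,0.0004,0,8],[0,0.0008,0,16],[0,0.0012,0,24],[0,0.0016,0,32],[0,0.002,0,40]],
])

```text
time: 8.2
ee_pos: [0.4986, 0.348, 0.0762]
tcp_rot: [-90.0, 0.0, -130.3]
wrist_force: [-1.1, -1.1, -1.3]
opening: 0.0431
```

Request:
move_arm([
  [[0,0.0004,0,-8],[0,0.0008,0,-16],[0,0.0012,0,-24],[0,0.0016,0,-32],[0,0.002,0,-40]],
])

```text
time: 8.7
ee_pos: [0.4987, 0.348, 0.0743]
tcp_rot: [-90.0, 0.0, -89.6]
wrist_force: [1.2, -0.1, -0.2]
opening: 0.043
```

Request:
move_arm([
  [[0,0.0004,0,8],[0,0.0008,0,16],[0,0.0012,0,24],[0,0.0016,0,32],[0,0.002,0,40]],
])

```text
time: 9.2
ee_pos: [0.4982, 0.3483, 0.0727]
tcp_rot: [-90.0, 0.0, -130.3]
wrist_force: [-2.9, 1.0, 3.8]
opening: 0.043
```

Request:
move_arm([
  [[0,0.0004,0,-8],[0,0.0008,0,-16],[0,0.0012,0,-24],[0,0.0016,0,-32],[0,0.002,0,-40]],
])

```text
time: 9.7
ee_pos: [0.4992, 0.348, 0.0713]
tcp_rot: [-89.9, 0.0, -89.7]
wrist_force: [1.6, -1.7, 6.1]
opening: 0.0431
```

Request:
move_arm([
  [[0,0.0003,0,8],[0,0.0006,0,16],[0,0.0009,0,24],[0,0.0012,0,32],[0,0.0015,0,40]],
])

```text
time: 10.2
ee_pos: [0.4982, 0.3484, 0.07]
tcp_rot: [-90.0, 0.1, -130.3]
wrist_force: [-5.6, 0.5, 8.3]
opening: 0.0431
```

Request:
move_arm([
  [[0,0.0003,0,-8],[0,0.0006,0,-16],[0,0.0009,0,-24],[0,0.0012,0,-32],[0,0.0015,0,-40]],
])

```text
time: 10.7
ee_pos: [0.499, 0.3483, 0.0679]
tcp_rot: [-89.9, 0.1, -89.7]
wrist_force: [1.4, 1.1, 0.9]
opening: 0.0431
```

```bash
python3 chk.py
python3 - <<'E'
from h import *
c=camera("side");p=pts(c);m=(np.hypot(p[...,0]-.496,p[...,1]-.35)<.014)&(p[...,2]<.16)&(p[...,2]>.1)
q=p[m];print("lid top z",np.percentile(q[:,2],[50,80,90,98]))
r=p[(np.hypot(p[...,0]-.496,p[...,1]-.35)>.026)&(np.hypot(p[...,0]-.496,p[...,1]-.35)<.03)&(p[...,2]>.07)&(p[...,2]<.082)];print("rim z",np.median(r[:,2]))
cv2.imwrite("pics/k.png",crop(c,183,315,30,10))
E
```

```text
t 10.7 [0.499  0.3483 0.0679] [-89.9   0.1 -89.7] F [1.4 1.1 0.9] cup [0.4962 0.3512] well [0.4964 0.3502] open 0.0431
lid top z [0.14056966 0.14136358 0.14176052 0.14273706]
rim z 0.07299705882317348
```

View pics/k.png

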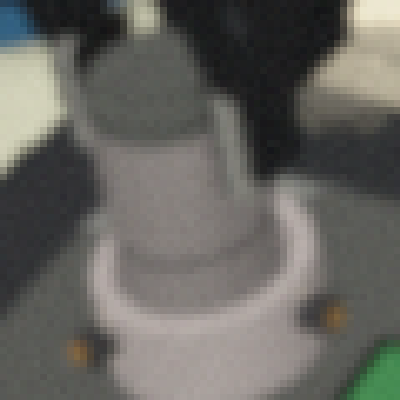

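The cup is in the well, with the dark line about 15 mm above the rim and the lid top at z≈0.1415, so it isn't slipping in the grip. I'll keep twisting.

Request:
move_arm([
  [[0,0.0004,0,8],[0,0.0008,0,16],[0,0.0012,0,24],[0,0.0016,0,32],[0,0.002,0,40]],
])

```text
time: 11.3
ee_pos: [0.4986, 0.3483, 0.0658]
tcp_rot: [-90.0, 0.1, -130.5]
wrist_force: [-1.1, 0.3, 4.2]
opening: 0.0432
```

Request:
move_arm([
  [[0,0.0004,0,-8],[0,0.0008,0,-16],[0,0.0012,0,-24],[0,0.0016,0,-32],[0,0.002,0,-40]],
])

```text
time: 11.8
ee_pos: [0.499, 0.3481, 0.0639]
tcp_rot: [-89.9, 0.0, -90.0]
wrist_force: [1.2, -0.1, 4.3]
opening: 0.0431
```

Request:
move_arm([
  [[0,0.0004,0,8],[0,0.0008,0,16],[0,0.0012,0,24],[0,0.0016,0,32],[0,0.002,0,40]],
])

```text
time: 12.3
ee_pos: [0.4987, 0.3483, 0.0619]
tcp_rot: [-90.0, 0.1, -130.5]
wrist_force: [-0.3, 1.1, 4.6]
opening: 0.0431
```

Request:
move_arm([
  [[0,0.0004,0,-8],[0,0.0008,0,-16],[0,0.0012,0,-24],[0,0.0016,0,-32],[0,0.002,0,-40]],
])

```text
time: 12.8
ee_pos: [0.4991, 0.3481, 0.06]
tcp_rot: [-89.9, 0.0, -90.0]
wrist_force: [0.3, -1.0, 4.8]
opening: 0.0434
```

Request:
move_arm([
  [[0,0.0004,0,8],[0,0.0008,0,16],[0,0.0012,0,24],[0,0.0016,0,32],[0,0.002,0,40]],
])

```text
time: 13.3
ee_pos: [0.4987, 0.3484, 0.058]
tcp_rot: [-90.0, 0.1, -130.5]
wrist_force: [-0.5, 0.6, 3.8]
opening: 0.0427
```

Request:
move_arm([
  [[0,0.0003,0,-8],[0,0.0006,0,-16],[0,0.0009,0,-24],[0,0.0012,0,-32],[0,0.0015,0,-40]],
])

```text
time: 13.8
ee_pos: [0.4991, 0.348, 0.0564]
tcp_rot: [-89.9, 0.0, -90.0]
wrist_force: [1.4, 0.4, 3.1]
opening: 0.0431
```

```bash
cat >> chk.py <<'E'
d=np.hypot(p[...,0]-.496,p[...,1]-.35);q=p[(d<.014)&(p[...,2]<.16)&(p[...,2]>.1)]
r=p[(d>.026)&(d<.03)&(p[...,2]>.066)&(p[...,2]<.082)];print("lid z",np.percentile(q[:,2],[50,80,90,98]),"rim z",np.percentile(r[:,2],[50,80,90]))
E
python3 chk.py
```

```text
t 13.8 [0.4991 0.348  0.0564] [-89.9   0.  -90. ] F [1.4 0.4 3.1] cup [0.496 0.351] well [0.4965 0.3502] open 0.0431
lid z [0.12904438 0.13018489 0.13052239 0.13117157] rim z [0.07204899 0.07316315 0.07373901]
```

Request:
move_arm([
  [[0,0.0002,0,8],[0,0.0004,0,16],[0,0.0006,0,24],[0,0.0008,0,32],[0,0.001,0,40]],
])

```text
time: 14.35
ee_pos: [0.4986, 0.3483, 0.0551]
tcp_rot: [-90.0, 0.1, -130.6]
wrist_force: [-0.9, 1.0, 3.0]
opening: 0.043
```

Request:
move_arm([
  [[0,0.0002,0,-8],[0,0.0004,0,-16],[0,0.0006,0,-24],[0,0.0008,0,-32],[0,0.001,0,-40]],
])

```text
time: 14.85
ee_pos: [0.4989, 0.3478, 0.0541]
tcp_rot: [-89.9, 0.0, -90.1]
wrist_force: [0.5, -1.5, 2.4]
opening: 0.043
```

Request:
move_arm([
  [[0,0.0002,0,8],[0,0.0004,0,16],[0,0.0006,0,24],[0,0.0008,0,32],[0,0.001,0,40]],
])

```text
time: 15.35
ee_pos: [0.4987, 0.3488, 0.0535]
tcp_rot: [-90.0, 0.1, -130.6]
wrist_force: [-1.8, 3.2, 5.5]
opening: 0.043
```

Request:
move_arm([
  [[0,0.0002,0,-8],[0,0.0004,0,-16],[0,0.0006,0,-24],[0,0.0008,0,-32],[0,0.001,0,-40]],
])

```text
time: 15.85
ee_pos: [0.4993, 0.3478, 0.0528]
tcp_rot: [-89.9, 0.0, -90.1]
wrist_force: [1.1, -2.7, 7.3]
opening: 0.0428
```

```bash
python3 chk.py
```

```text
t 15.85 [0.4993 0.3478 0.0528] [-89.9   0.  -90.1] F [ 1.1 -2.7  7.3] cup [0.4961 0.351 ] well [0.4965 0.3499] open 0.0428
lid z [0.12572743 0.12640827 0.12681708 0.1275824 ] rim z [0.07138735 0.07254633 0.07274176]
```

Request:
move_arm([
  [[0,0.0002,0,8],[0,0.0004,0,16],[0,0.0006,0,24],[0,0.0008,0,32],[0,0.0008,0,40]],
])

```text
time: 16.4
ee_pos: [0.4988, 0.3491, 0.0525]
tcp_rot: [-90.0, 0.2, -130.6]
wrist_force: [-2.1, 3.0, 9.5]
opening: 0.043
```

Request:
move_arm([
  [[0,0,0,-8],[0,0,0,-16],[0,0,0,-24],[0,0,0,-24],[0,0,0,-24]],
])

```text
time: 16.9
ee_pos: [0.4993, 0.348, 0.0524]
tcp_rot: [-89.9, 0.1, -106.3]
wrist_force: [0.1, -2.2, 8.3]
opening: 0.0429
```

The force now rises at about 4 N/mm and stays up during twisting, so the cup is on the floor. I'll release it.

Request:
move_arm([
  [[0,0,0,0],[0,0,0,0],[0,0,0,0],[0,0,0,0],[0,0,0,0]],
], claw=0.0854)

```text
time: 17.4
ee_pos: [0.4984, 0.3479, 0.0506]
tcp_rot: [-90.0, -0.0, -106.0]
wrist_force: [0.7, 0.4, 0.1]
opening: 0.0854
```

Request:
move_arm([
  [[0,-0.02,0,0],[0,-0.05,0,0],[0,-0.09,0,0],[0,-0.13,0,0],[0,-0.16,0,0]],
])

```text
time: 17.9
ee_pos: [0.4986, 0.348, 0.2135]
tcp_rot: [-89.9, 0.1, -106.0]
wrist_force: [-0.6, 0.5, -0.1]
opening: 0.0854
```

```bash
python3 chk.py
python3 - <<'E'
from h import *
c=camera("side");cv2.imwrite("pics/l.png",crop(c,183,320,30,10));p=pts(c)
q=sel(p,.496,.35,0,.025,.085,.12);q=q[q[:,1]>.33];print("cup",fit(q,.022,[.496,.35]))
for a,b in((.083,.1),(.1,.12)):
    k=q[(q[:,2]>a)&(q[:,2]<b)];print(fit(k,.022,[.496,.35]))
E
```

```text
t 17.9 [0.4986 0.348  0.2135] [-8.99e+01  1.00e-01 -1.06e+02] F [-0.6  0.5 -0.1] cup [0.496 0.349] well [0.4963 0.3501] open 0.0854
lid z [0.12746462 0.12835027 0.12872412 0.12961008] rim z [0.07310444 0.07416759 0.07473582]
cup [0.49744986 0.35048399]
[0.4974589  0.35028697]
[0.49744217 0.35063185]
```

View pics/l.png

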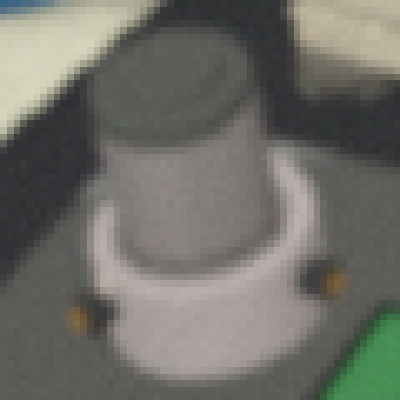

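The cup stands upright in the well, with the dark line just over the rim at about (190,265) in the crop. Lid minus rim measures 54 mm, which is what a fully home cup should give. I'll check the petri dishes and hand in.

Run:
```python
from h import *
c=camera("side");a=dict(np.load("side0.npz"))["color"].astype(int);b=c["color"].astype(int)
for n,(u,v) in(("p0",(340,190)),("p1",(272,405))):print(n,np.abs(a-b)[v-12:v+12,u-8:u+12].mean())
job_done();print(get_obs()["time"])
```

```text
p0 13.463194444444444
p1 20.585416666666667
the job is handed in; nothing more can be done
the job is handed in; nothing more can be done
```

Run:
```python
import numpy as np,cv2
a=np.load("side0.npz")["color"];b=np.load("s1.npz")["color"]
A=a[375:435,240:305].astype(np.float32);B=b[375:435,240:305].astype(np.float32)
print(A.mean(),B.mean(),cv2.phaseCorrelate(A.mean(2),B.mean(2)))
```

```text
58.899574 69.10231 ((0.029646526548120278, -0.05783688629434636), 1.098332041060483)
```

The cup is in the well and released, and the job is handed in at about 18 s on the robot's clock. I gripped the cup by its upper part and lined it up with the well using circle fits in one depth image. I then worked it down with 40° to-and-fro strokes of 0.8 to 2 mm each.

**Load on the well:** the highest wrist force I read was about 9.5 N, against the overload limit of about 25 N. Readings came only at the end of each stroke, so short peaks in between weren't seen. At the bottom the force rose at about 4 N per mm and stayed up while twisting, so I took the cup to be on the floor.

**Last checks, after letting go and lifting 160 mm clear:**
- **Depth:** the lid stands 54 mm above the rim, which is right for a cup fully home. The dark line shows just over the rim.
- **Centring:** the cup's axis is about 1 mm from the well's axis.
- **Upright:** circle fits at two heights on the cup differ by under 0.5 mm.
- **Force:** the wrist force is about zero.

**What disagreed or stayed unclear:**
- **Fingertip height:** the camera put the shut fingertips about 35 mm higher than the reported TCP. I set the grasp height from the camera, and it held.
- **Petri dishes:** my last image comparison was inconclusive for both dishes, with differences of 13 (petri_0) and 21 (petri_1) grey levels. For petri_1, an image from mid-job shows a brightness change but no shift (under 0.1 pixel). Nothing later went near it. For petri_0, the comparison window also takes in the cup's old place. I didn't check it separately, but no move went near it.
- **Top camera:** the arm blocked it over the cup and again over the well, so the fine alignment rests on the side camera alone.

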